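Hang the setting plate on the sloping stand

ROBOT

A 6-joint arm with a two-finger parallel gripper is mounted at the origin on a cart in front of the work surface, level with it; the furniture and walls round the work are solid. World frame = base frame: x ahead of the robot, y to its left, z up, the work surface at z = 0. Lengths are in mm, angles in rad, forces in N, time in s.
With the tool pointing down it reaches from about 350 to 775 mm from the base axis. Payload 7.3 kg.
Tool frame: the origin (TCP) lies at the very end of the fingers, on their centre line; the grasp point (between the pads) lies 19 mm behind it; z points along the fingers, y is the line along which they close (so a half turn about z gives the same grasp; the last joint's range is limited). The gripper opens to 92 mm and grips with 3 to 60 N. Pads are 19 mm wide; open, the fingers measure 130 mm over their backs; the gripper's body (75 mm by 190 mm) begins 47 mm behind the grasp point.
Start: joints at [-1.468, 0.342, 1.524, -0, 1.275, -0.146], TCP at [129.298, -508.849, 226.741] pointing down, gripper open.
Joint ranges: [-2.53, 2.53], [-0.77, 2.02], [0.04, 2.7], [-1, 4.14], [0.28, 2.66], [-3.11, 3.11]. Speed limits (rad/s): [2.57, 2.57, 3.14, 3.14, 3.14, 3.14].

INTERFACE

Orientations are given as [roll, pitch, yaw] about the fixed x, y, z axes, in that order (R = Rz(yaw) Ry(pitch) Rx(roll)).
In Python, from plant import get_obs, optics, ticket, finder gives the robot as it stands.
- The arm moves only by the tool send_rows, never from a script. Its arguments are lists of equal length, an entry for each row: "offset": the shift along the tool's x, y, z scaled (see below), a list of three; "delta_rot": the turn, a rotation vector about the tool's x, y, z scaled (see below), a list of three. In form: {"offset": [[dx, dy, dz], ...], "delta_rot": [[rx, ry, rz], ...]}. A call has 1 to 8 rows; each row is the pose to reach, as a shift and turn from the pose commanded when the call began, along the tool's axes at that moment, turning the shorter way round; what a row does not reach only later rows make up. The controller multiplies each number of a shift by 120 mm and each number of a turn by 360 degrees. A row lasts 1/8 s, in which the tool goes at most 62.5 mm and 10.7 degrees, less where a joint would pass 70% of its speed; a pose out of reach is approached as far as the arm can. A call with a number of a shift or a turn outside -1 to 1 is refused whole. A call with a gripper value outside its range is refused whole. "grip" is the opening, from 0 (shut) to 1 (fully open), set as the call begins (left out, the last holds). The fingers move at their own pace and stop on an object; the grip force is fixed at half the most. Time passes only in rows, so rows that repeat a pose let the fingers close. It gives the time, the measured TCP pose, the force, the opening and the grip force at its end, in the units of the state.
- get_obs(): the state, without advancing time (a new reading comes with each control period).
- optics.capture(name): name is "side" or "top"; returns the picture (480x640x3 uint8, red, green, blue); there is no depth.
- optics.get_calibration(name): a dict with "fx", "fy", "cx", "cy" (pixels), "world_from_camera" (4x4, takes a point from camera to world coordinates). Camera axes: x right, y down, z forward; pixel columns grow to the right and rows downward; lengths in mm; the calibration is good to about 2 mm. A picture is of the moment at which its call begins. get_calibration takes no time and is no camera call.
- ticket.close_job(): hands the job in; it is judged then, once.
Trained networks look in the newest picture that a camera, given by its name, has taken for a name from the list of things; names that differ only in an ending like _2 or _b are one class to them, and where a whole thing is asked for, a point or a joint stands for the part that bears it (a point fixed in the world has none). Each returns a list of dicts, best first, with "confidence" (0 to 1); they miss things now and then, are a little off and sometimes report something else, mostly with a low value. They report only what shows in the picture. A call takes as long as a camera call. They do not tell look-alikes from the thing itself.
- finder.boxes_of(target, camera): "box" ([left, top, right, bottom] in pixels, round what is visible of it).
- finder.silhouettes(target, camera): "region" (480x640 bool, what is visible of it) and "box" ([left, top, right, bottom] in pixels, round what is visible of it).
- finder.pinpoint(target, camera): "uv" ([column, row] in pixels: a listed point, or the origin of a listed thing).
The state is a dict: "time": time; "joint_positions": joint angles; "dq": joint speeds; "tau": joint torques, N m; "tool_pos": TCP position; "tcp_rot": TCP orientation; "contact_force": force on the tool from outside, world axes, zero at the start; "moment": the same for the moment, N m; "grip_width": finger opening in mm; "finger_force": force on a finger pad.
Only numpy, scipy, OpenCV 4.12 (cv2) and the standard library are available. Lean on these libraries where they do the work, as an engineer would, in place of code of your own. Each camera call takes 0.05 s, during which the arm holds its last target. There are 200 camera calls.

TASK

Pick up the aluminium setting plate by its red grip and hang it on the sloping stand: the eye at its yellow-marked end goes over the long steel peg and the slot at its other end over the short brass pin. Tilt the plate to match the slope and keep holding it while you lower it gently, feeling for peg and pin rather than forcing it, until it lies flush on the board, then let go. Do not disturb the loupe or the screwdriver lying between.

Things in the scene. Friction and masses are not known exactly. Their poses are not given: they have to be found in the camera images.
- setting_plate: Loose aluminium plate, 156 (x) x 50 (y) x 6 mm, about 0.2 kg, lying flat. Origin: middle of its underside, z up. Red grip bar at the middle, 50 mm along x, 18 mm across y, 6 to 36 mm above the underside; black flange round its foot, 60 x 26 mm, up to 9 mm. Round eye at the +x end between two yellow strips; slot at the -x end
- plate_eye (a point): centre, at the plate's underside, of the eye: a round through hole 13.5 mm wide, 60 mm from the plate's origin along +x; axes as the plate's
- plate_slot (a point): centre, at the plate's underside, of the through slot 18 mm long (x) and 9.5 mm wide (y), 60 mm from the plate's origin along -x; axes as the plate's
- plate_grip (a point): point to grasp inside the red grip bar, 24 mm above the plate's underside; close the fingers across the plate's y; axes as the plate's
- stand: Fixed grey stand, base 215 deep x 130 mm wide, origin under it 100 mm behind its front edge, x to its back. Carries a dark board, 172 x 86 x 8 mm, hinged at its front lower edge, rising to the back. Two thin steel quadrant bars behind the board's upper edge (186 mm from the hinge, 34 mm either side of the middle) rise up to 50 mm above its face
- board (a joint): slope of the board from level, rad; clamped stiff between 0.40 and 0.56 (23 to 32 degrees), not to be moved
- peg_foot (a point): point on the board's face, in its middle near the upper edge; z square to the face along the peg, x up the slope, y across. The long steel peg, 12 mm thick and 26 mm tall with a 1.5 mm chamfer, stands up to 6 mm to either side of here along y: peg and pin sit on one strip clamped anywhere in that range, and its shift is not reported: feel or look for it
- pin_foot (a point): point on the board's face, in its middle near the lower edge, 120 mm below peg_foot down the slope; axes as peg_foot. The short brass pin, 8 mm thick and 13 mm tall with a 1.5 mm chamfer, stands to the side of here along y by just as much as the peg from peg_foot
- loupe: black loose loupe, 41 x 41 x 36 mm, standing on the bench between plate and stand, a bystander; origin under its centre
- screwdriver: loose screwdriver with yellow handle, 126 mm long, 14 mm thick, lying on the bench between plate and stand, a bystander; origin under its centre
Things that resemble listed ones, but are neither listed nor needed, are in the scene too. There is more than one size of the setting_plate; the one meant has the size given above.

How it is judged:
By the outcome, as a careful person would: the job done as asked, in the order asked, and still so for the second after the job is handed in, with the robot touching nothing.
It also fails if it takes over 67 s, if anything falls off the work surface, if the arm or the gripper's body presses on something with over 40 N, if the wrist force passes 120 N, or if a joint passes its speed limit or range.

## Working session

There is one attempt and no reset: what is moved stays moved. The work goes in short steps, Python scripts to look and compute and a tool call to move; the robot and the scene stay as the last step left them, time stands still between calls to the robot, and variables do not carry over. Pictures are saved under pics/ and viewed, at most 10 in all, crops included, and the job is handed in when it is done.

Besides the shell and the picture viewer there is one more tool, called as name(argument=value, ...) on one line, values as JSON. send_rows: Moves the arm, as the interface text tells. Its arguments: {"type":"object","properties":{"offset":{"type":"array"},"delta_rot":{"type":"array"},"grip":{"type":"number"}},"required":["offset","delta_rot"]}

```bash
mkdir -p pics; python3 - <<'E'
from plant import get_obs, optics, finder
import cv2, numpy as np
o=get_obs(); print(o['time'],o['tool_pos'],o['tcp_rot'],o['grip_width'])
for c in ('side','top'):
    im=optics.capture(c); cv2.imwrite(f'pics/{c}0.png',im[:,:,::-1])
    k=optics.get_calibration(c); print(c,k['fx'],k['fy'],k['cx'],k['cy'],np.round(k['world_from_camera'],4).tolist())
    for t in ('setting_plate','plate_eye','plate_slot','plate_grip','peg_foot','pin_foot','stand','loupe','screwdriver'):
        print(t,[(np.round(d['uv'],1).tolist(),round(d['confidence'],2)) for d in finder.pinpoint(t,c)])
E
```

```text
0.0 [ 129.2509107  -508.40943943  226.0270301 ] [-3.14001142e+00 -2.17471146e-04  2.48813423e-01] 91.86434071976413
side 504.896997028233 504.896997028233 315.1718955560598 240.53754374890144 [[0.9754, -0.0974, 0.1979, 356.4816], [-0.2204, -0.4019, 0.8888, -866.2905], [-0.007, -0.9105, -0.4134, 443.738], [0.0, 0.0, 0.0, 1.0]]
setting_plate [([413.2, 325.9], 0.76), ([307.8, 293.6], 0.58)]
plate_eye [([450.6, 330.0], 0.78), ([321.5, 290.4], 0.63)]
plate_slot [([376.4, 320.3], 0.92), ([298.8, 306.3], 0.68)]
plate_grip [([416.1, 315.7], 0.93), ([312.1, 289.0], 0.82)]
peg_foot [([343.8, 170.7], 0.9)]
pin_foot [([298.4, 200.3], 0.59), ([311.9, 246.9], 0.3)]
stand [([329.6, 212.2], 0.77), ([378.3, 321.7], 0.69)]
loupe [([309.5, 246.9], 0.59)]
screwdriver [([262.7, 264.7], 0.67)]
top 601.1238110699273 601.1238110699273 316.2937410380956 239.82438257359345 [[0.0025, -0.9883, 0.1526, 399.2095], [-0.9998, 0.0005, 0.0198, -13.6507], [-0.0197, -0.1526, -0.9881, 1241.0502], [0.0, 0.0, 0.0, 1.0]]
setting_plate [([448.4, 214.8], 0.62), ([388.3, 280.8], 0.55), ([208.6, 250.4], 0.36)]
plate_eye [([461.6, 191.4], 0.84), ([372.5, 264.9], 0.58), ([205.7, 189.5], 0.55)]
plate_slot [([433.4, 241.5], 0.92), ([406.0, 294.6], 0.74)]
plate_grip [([389.5, 278.1], 0.71)]
peg_foot [([204.9, 189.4], 0.68)]
pin_foot [([212.3, 248.6], 0.65), ([436.5, 242.6], 0.35)]
stand [([214.6, 221.0], 0.88)]
loupe [([291.6, 258.2], 0.82)]
screwdriver [([457.2, 189.4], 0.72), ([214.0, 221.8], 0.61), ([321.6, 308.4], 0.6)]
```

View pics/side0.png

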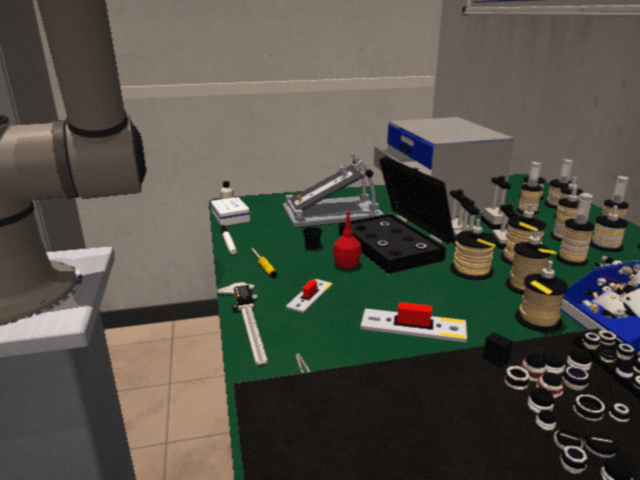

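View pics/top0.png

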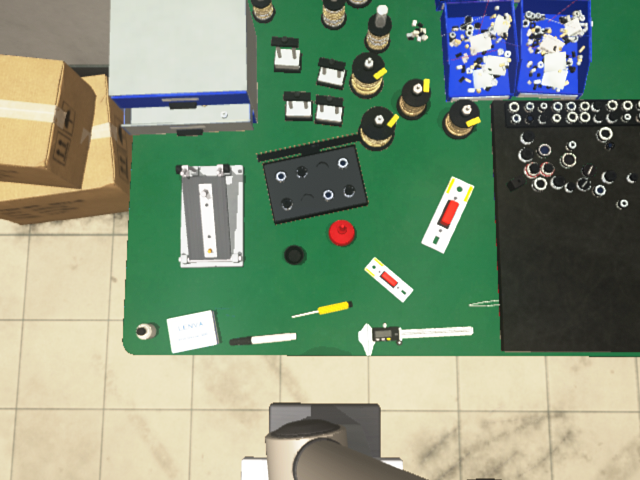

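```bash
cat > h.py <<'E'
import numpy as np, cv2
from plant import get_obs, optics, finder
K={c:optics.get_calibration(c) for c in('side','top')}
def ray(c,uv):
    k=K[c];T=np.array(k['world_from_camera']);d=T[:3,:3]@[(uv[0]-k['cx'])/k['fx'],(uv[1]-k['cy'])/k['fy'],1]
    return T[:3,3],d/np.linalg.norm(d)
def proj(c,p):
    k=K[c];T=np.array(k['world_from_camera']);q=T[:3,:3].T@(np.asarray(p,float)-T[:3,3])
    return np.array([k['fx']*q[0]/q[2]+k['cx'],k['fy']*q[1]/q[2]+k['cy']])
def tri(us,ut):
    a,d=ray('side',us);b,e=ray('top',ut)
    s=np.linalg.lstsq(np.c_[d,-e],b-a,rcond=None)[0];p,q=a+s[0]*d,b+s[1]*e
    return (p+q)/2,np.linalg.norm(p-q)
def onz(c,uv,z):
    o,d=ray(c,uv);return o+d*(z-o[2])/d[2]
E
python3 - <<'E'
from h import *
S=cv2.imread('pics/side0.png');T=cv2.imread('pics/top0.png')
def crop(I,x,y,w,h,s): return cv2.resize(I[y:y+h,x:x+w],(w*s,h*s),interpolation=cv2.INTER_CUBIC)
out=np.zeros((600,800,3),np.uint8)
def put(c,x,y): out[y:y+c.shape[0],x:x+c.shape[1]]=c
put(crop(T,410,170,80,60*2//1-20,4),0,0)      # plate top 320x400
put(crop(T,175,160,75,110,4),325,0)   #stand top 300x440
put(crop(S,280,145,110,85,4)[:, :],360,260+0) if 0 else None
put(crop(S,355,295,115,50,3),0,410)
put(crop(S,280,150,110,75,4)[:,:],350,300)
cv2.imwrite('pics/c1.png',out)
for n,c in (('side','side'),('top','top')):
    I=S if c=='side' else T
    hsv=cv2.cvtColor(I,cv2.COLOR_BGR2HSV)
    m=(((hsv[...,0]<8)|(hsv[...,0]>172))&(hsv[...,1]>150)&(hsv[...,2]>80)).astype(np.uint8)
    N,_,st,ce=cv2.connectedComponentsWithStats(m)
    for i in range(1,N):
        if st[i,4]>60: print(c,st[i],ce[i].round(1))
    for t in ('setting_plate',):
        for d in finder.silhouettes(t,c):
            r=cv2.minAreaRect(np.argwhere(d['region'])[:,::-1].astype(np.float32)); print(t,c,d['confidence'],r)
for n,us,ut in (('eye',(450.6,330),(461.6,191.4)),('slot',(376.4,320.3),(433.4,241.5)),('peg',(343.8,170.7),(204.9,189.4)),('pin',(298.4,200.3),(212.3,248.6)),('loupe',(309.5,246.9),(291.6,258.2)),('sd',(262.7,264.7),(321.6,308.4))):
    p,e=tri(us,ut);print(n,p.round(1),round(e,1))
for n,ut in (('eye',(461.6,191.4)),('slot',(433.4,241.5)),('smalleye',(372.5,264.9)),('smallslot',(406,294.6))): print(n,onz('top',ut,0).round(1))
E
```

```text
side [334 211  27  57 822] [346.9 247.2]
side [302 280  15  18 177] [309.2 288.4]
side [397 302  35  24 696] [413.9 313.7]
setting_plate side 0.82 ((308.2500305175781, 294.7500305175781), (18.384777069091797, 48.790367126464844), 45.0)
setting_plate side 0.8 ((415.1307678222656, 319.453857421875), (104.8093490600586, 31.628854751586914), 7.125016689300537)
setting_plate side 0.69 ((329.1343994140625, 184.22616577148438), (24.016572952270508, 89.5100326538086), 63.78862380981445)
top [440 201  19  25 240] [448.8 212.8]
top [329 220  26  26 531] [341.3 232.5]
top [381 272  16  14 102] [388.4 278.8]
setting_plate top 0.92 ((447.304443359375, 213.8646240234375), (25.495094299316406, 72.99073791503906), 25.602188110351562)
setting_plate top 0.68 ((388.609130859375, 279.02789306640625), (51.73950958251953, 17.380849838256836), 40.91437911987305)
eye [ 691.6 -292.6    7.6] 1.0
slot [ 590.9 -233.2    1.2] 7.8
peg [671.4 226.2 106.5] 4.5
pin [562.7 220.4  45.1] 6.8
loupe [551.8  62.8  -1.6] 1.2
sd [4.47e+02 1.00e-01 8.00e-01] 2.7
eye [ 693.9 -294.5    0. ]
slot [ 587.2 -232.4    0. ]
smalleye [ 538.2 -105.4    0. ]
smallslot [ 476.9 -173.3    0. ]
```

View pics/c1.png

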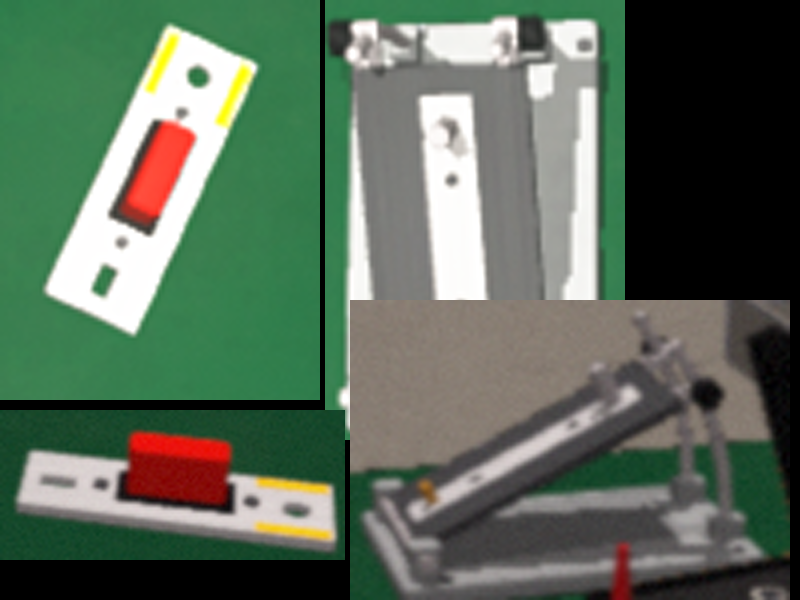

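```bash
python3 - <<'E'
from h import *
from scipy.optimize import least_squares
S=cv2.imread('pics/side0.png');T=cv2.imread('pics/top0.png')
out=np.zeros((600,800,3),np.uint8)
a=cv2.resize(T[160:275,172:248],(380,575),interpolation=cv2.INTER_CUBIC);b=cv2.resize(S[145:220,285:368],(415,375),interpolation=cv2.INTER_CUBIC)
out[:575,:380]=a;out[:375,385:]=b
cv2.imwrite('pics/c2.png',out)
o=lambda p,ox,oy,s:(np.array(p)+.5)/s-.5+[ox,oy]
top=[((60,0,6),o((198,76),410,170,4)),((-60,0,6),o((104,281),410,170,4)),((78,25,6),o((167,25),410,170,4)),((78,-25,6),o((257,66),410,170,4)),((-78,-25,6),o((136,331),410,170,4)),((-78,25,6),o((45,289),410,170,4))]
side=[((60,0,6),o((297,510-410),355,295,3)),((-60,0,6),o((58,481-410),355,295,3)),((78,25,6),o((329,486-410),355,295,3)),((-78,25,6),o((32,451-410),355,295,3)),((78,-25,6),o((335,543-410),355,295,3)),((-78,-25,6),o((18,502-410),355,295,3))]
def w(x,m): c,s=np.cos(x[3]),np.sin(x[3]); return [x[0]+c*m[0]-s*m[1],x[1]+s*m[0]+c*m[1],x[2]+m[2]]
for nm,L in (('top',[('top',*t) for t in top]),('both',[('top',*t) for t in top]+[('side',*t) for t in side])):
    f=lambda x:np.concatenate([proj(c,w(x,m))-u for c,m,u in L]+([[x[2]]] if nm=='top' else []))
    r=least_squares(f,[640,-263,0,-.5]);print(nm,r.x.round(2),r.fun.round(1))
E
```

```text
top [ 6.4449e+02 -2.6224e+02  1.0000e-02 -4.5000e-01] [ 0.  -0.1  0.1 -0.3  0.3  0.2 -0.3 -0.1 -0.4  0.1  0.2  0.3  0. ]
both [ 6.4409e+02 -2.6183e+02  1.4500e+00 -4.5000e-01] [ 0.  -0.  -0.  -0.3  0.3  0.2 -0.3 -0.  -0.5  0.2  0.1  0.3 -0.2 -0.3
  0.1 -0.1  0.9  0.1 -0.5  0.2  0.2 -0.2 -0.4  0.4]
```

View pics/c2.png

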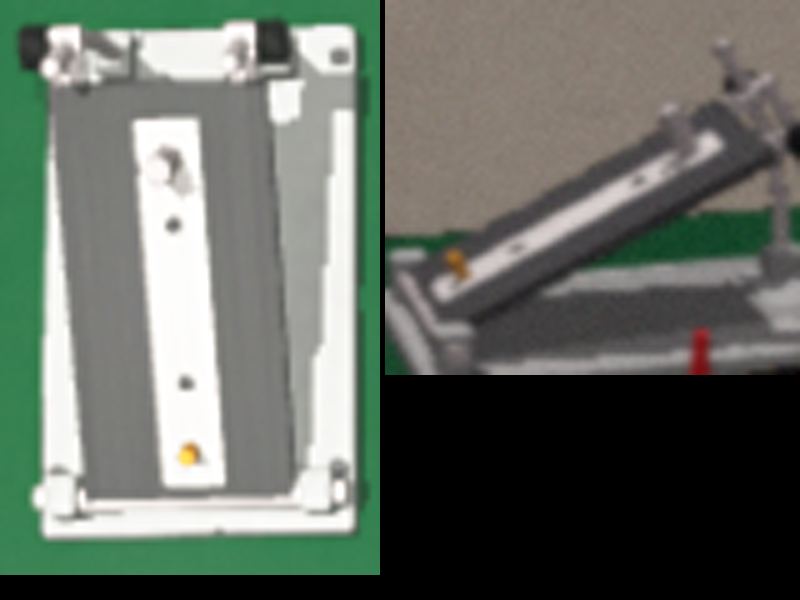

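```bash
cat > stand.py <<'E'
from h import *
from scipy.optimize import least_squares
from scipy.spatial.transform import Rotation as R
t=lambda x,y:(np.array([x,y])+.5)/5-.5+[172,160]
s=lambda x,y:(np.array([x-385,y])+.5)/5-.5+[285,145]
# name: (board-frame point with free x idx or fixed), top, side
F=[((0,0,26),t(162,165),s(672,110)),((-120,0,13),t(190,453),s(455,256)),((-120,0,0),None,s(463,276)),
 (6,t(173,225),s(638,181)),(7,t(186,382),s(517,247)),(8,t(166.5,119),s(712,141)),(9,t(193,487),s(446,291))]
def rot(x): return R.from_euler('ZY',[x[3],-x[4]]).as_matrix()
def f(x):
    o=[]
    for m,a,b in F:
        if np.isscalar(m): m=(x[m-1],0,0)
        p=x[:3]+rot(x)@np.array(m,float)
        if a is not None:o.append(proj('top',p)-a)
        if b is not None:o.append(proj('side',p)-b)
    return np.concatenate(o)
E
sed -i 's/(6,t/(6,t/' stand.py
python3 - <<'E'
from stand import *
r=least_squares(f,[671,226,106,0,.48,-25,-95,20,-135]);print(r.x.round(3),np.degrees(r.x[4]));print(r.fun.round(1))
c=r.x[:3]+rot(r.x)@[-60,0,0];print('plate centre',c)
o=get_obs();P=np.array([644.3,-262]);print(o['time'],o['joint_positions'])
# grasp: tool yaw so tool y across plate y ; current tool
R0=R.from_euler('xyz',o['tcp_rot'])
for y in (-.45,-.45+np.pi):
    Rg=R.from_euler('xyz',[np.pi,0,y]); 
    print(y,'drot/360',(np.degrees((R0.inv()*Rg).as_rotvec())/360).round(4),'off/120 at z200,',[(R0.inv().apply(np.array([P[0],P[1],z])-o['tool_pos'])/120).round(3) for z in (200,60,5)])
E
```

```text
[ 6.74956e+02  2.27066e+02  9.39240e+01  2.30000e-02  4.30000e-01
 -2.84990e+01 -9.29250e+01  1.26450e+01 -1.34670e+02] 24.612531716328576
[-0.9  0.3 -0.3 -0.6 -0.6  0.5 -0.1 -0.5  0.6  0.1  0.5 -0.1  0.1  0.5
  0.4 -0.1  0.1  0.4  0.2  0.5  0.8  0.2  0.5 -1.3 -1.5  0.1]
plate centre [620.42218095 225.79924835  68.93484073]
1.1 [-1.46797543e+00  3.41980592e-01  1.52407881e+00 -1.37173070e-05
  1.27538670e+00 -1.46025594e-01]
-0.45 drot/360 [ 0.     -0.      0.1112] off/120 at z200, [array([ 4.666, -0.937,  0.223]), array([ 4.666, -0.937,  1.389]), array([ 4.666, -0.937,  1.848])]
2.691592653589793 drot/360 [ 0.      0.     -0.3888] off/120 at z200, [array([ 4.666, -0.937,  0.223]), array([ 4.666, -0.937,  1.389]), array([ 4.666, -0.937,  1.848])]
```

Plate candidates are the large one (top 448,214; side 414,319) and the small look-alike (top 388,279; side 308,294). The red bulb is at top (342,232). The large plate fits the 156 x 50 mm model to within 0.5 px, so I choose it. In the stand crops, the peg tip is at top (204,193) and side (342,167), and the pin at top (210,250) and side (299,196).

send_rows(offset=[[0.5,-0.1,0],[1,-0.2,0],[1,-0.2,0]], delta_rot=[[0,0,0],[0,0,0],[0,0,0]], grip=1)

```text
time: 1.48
tool_pos: [242.8, -454.2, 226.9]
tcp_rot: [3.142, -0.001, 0.254]
contact_force: [-0.0, -0.1, -0.4]
grip_width: 92.0
finger_force: 0.0
```

send_rows(offset=[[0.5,-0.1,0],[1,-0.2,0],[1,-0.2,0]], delta_rot=[[0,0,0],[0,0,0],[0,0,0]])

```text
time: 1.85
tool_pos: [352.3, -401.9, 226.6]
tcp_rot: [3.142, -0.0, 0.253]
contact_force: [-0.1, -1.2, -0.0]
grip_width: 92.0
finger_force: 0.0
```

send_rows(offset=[[0.5,-0.1,0],[1,-0.2,0],[1,-0.2,0]], delta_rot=[[0,0,0],[0,0,0],[0,0,0]])

```text
time: 2.22
tool_pos: [462.1, -349.8, 226.3]
tcp_rot: [3.142, -0.0, 0.252]
contact_force: [-1.2, 0.1, 0.2]
grip_width: 91.7
finger_force: 0.0
```

send_rows(offset=[[0.5,-0.1,0],[1,-0.2,0],[1,-0.2,0]], delta_rot=[[0,0,0],[0,0,0],[0,0,0]])

```text
time: 2.6
tool_pos: [572.2, -297.4, 225.7]
tcp_rot: [-3.141, 0.0, 0.251]
contact_force: [-0.1, 0.8, 0.0]
grip_width: 92.0
finger_force: 0.0
```

send_rows(offset=[[0.666,-0.137,0.2],[0.666,-0.137,0.5],[0.666,-0.137,0.7],[0.666,-0.137,0.9],[0.666,-0.137,0.9],[0.666,-0.137,0.9]], delta_rot=[[0,0,0.025],[0,0,0.05],[0,0,0.08],[0,0,0.111],[0,0,0.111],[0,0,0.111]])

```text
time: 3.35
tool_pos: [643.8, -263.9, 120.1]
tcp_rot: [3.141, -0.002, -0.447]
contact_force: [0.4, 0.2, -0.2]
grip_width: 91.7
finger_force: 0.0
```

send_rows(offset=[[0,-0.016,0.4],[0,-0.016,0.7],[0,-0.016,0.85],[0,-0.016,0.89],[0,-0.016,0.89]], delta_rot=[[0,0,0],[0,0,0],[0,0,0],[0,0,0],[0,0,0]])

```text
time: 3.98
tool_pos: [645.9, -260.9, 13.4]
tcp_rot: [3.141, -0.002, -0.448]
contact_force: [0.2, 0.5, 0.4]
grip_width: 91.6
finger_force: 0.0
```

send_rows(offset=[[0,0,0],[0,0,0],[0,0,0],[0,0,0],[0,0,0],[0,0,0],[0,0,0],[0,0,0]], delta_rot=[[0,0,0],[0,0,0],[0,0,0],[0,0,0],[0,0,0],[0,0,0],[0,0,0],[0,0,0]], grip=0)

```text
time: 4.97
tool_pos: [645.0, -260.6, 11.9]
tcp_rot: [3.141, -0.0, -0.449]
contact_force: [-1.1, -0.6, 0.9]
grip_width: 17.7
finger_force: 30.0
```

send_rows(offset=[[0,0,-0.05],[0,0,-0.2],[0,0,-0.5],[0,0,-0.8],[0,0,-1],[0,0,-1]], delta_rot=[[0,0,0],[0,0,0],[0,0,0],[0,0,0],[0,0,0],[0,0,0]])

```text
time: 5.72
tool_pos: [646.5, -260.9, 135.6]
tcp_rot: [3.141, -0.006, -0.449]
contact_force: [-0.3, -0.2, -3.3]
grip_width: 17.6
finger_force: 30.0
```

send_rows(offset=[[0,0,-0.3],[-0.1,-0.18,-0.6],[-0.25,-0.45,-0.75],[-0.4,-0.72,-0.75],[-0.517,-0.95,-0.75],[-0.517,-0.95,-0.75]], delta_rot=[[0,0,0],[0,0,0],[0,0,0],[0,0,0],[0,0,0],[0,0,0]])

```text
time: 6.48
tool_pos: [638.2, -128.0, 221.0]
tcp_rot: [-3.141, 0.002, -0.446]
contact_force: [-0.6, -1.0, -1.8]
grip_width: 18.0
finger_force: 30.0
```

send_rows(offset=[[-0.15,-0.27,0],[-0.3,-0.55,0],[-0.45,-0.82,0],[-0.517,-0.95,0],[-0.517,-0.95,0]], delta_rot=[[0,0,0.025],[0,0,0.05],[0,0,0.074],[0,0,0.074],[0,0,0.074]])

```text
time: 7.1
tool_pos: [632.2, -0.9, 221.5]
tcp_rot: [3.141, -0.0, -0.91]
contact_force: [-0.1, -0.5, -2.2]
grip_width: 17.8
finger_force: 30.0
```

```bash
python3 - <<'E'
from stand import *
o=get_obs();print(o['time'],o['tool_pos'],o['tcp_rot'],o['contact_force'],o['moment'],o['grip_width'],o['joint_positions'])
x=least_squares(f,[671,226,106,0,.48,-25,-95,20,-135]).x
Rt=R.from_matrix(rot(x))*R.from_euler('x',np.pi);R0=R.from_euler('xyz',o['tcp_rot'])
print('rot',((R0.inv()*Rt).as_rotvec()/2/np.pi).round(4))
for h in (60,35): 
    p=x[:3]+rot(x)@[-60,0,12+h];print(p.round(1),(R0.inv().apply(p-o['tool_pos'])/120).round(3))
E
```

```text
7.1 [632.20488529  -0.90871332 221.49117858] [ 3.14082162e+00 -2.31522825e-05 -9.09798302e-01] [-0.11832215 -0.53314558 -2.22241471] [ 0.0767269  -0.044236   -0.01749161] 17.77216610011843 [-1.22296174e-01  5.46898733e-01  1.20934105e+00 -5.70181263e-04
  1.38588291e+00  2.35840345e+00]
rot [ 0.032   0.0634 -0.1461]
[590.4 225.1 134.4] [-1.7   -0.882  0.725]
[600.9 225.3 111.7] [-1.649 -0.952  0.914]
```

send_rows(offset=[[-0.2,-0.1,0],[-0.4,-0.21,0],[-0.6,-0.32,0],[-0.8,-0.42,0],[-0.9,-0.46,0],[-0.9,-0.46,0],[-0.9,-0.46,0]], delta_rot=[[0,0,-0.028],[0,0,-0.056],[0,0,-0.085],[0,0,-0.112],[0,0,-0.14],[0,0,-0.148],[0,0,-0.148]])

```text
time: 7.98
tool_pos: [610.4, 116.6, 221.6]
tcp_rot: [3.141, 0.0, 0.016]
contact_force: [0.2, -1.2, -2.6]
grip_width: 17.9
finger_force: 30.0
```

```bash
cat > goal.py <<'E'
from stand import *
import sys
o=get_obs();print(o['time'],o['tool_pos'].round(1),o['tcp_rot'].round(3),o['contact_force'].round(1),o['grip_width'])
x=least_squares(f,[671,226,106,0,.48,-25,-95,20,-135]).x
Rt=R.from_matrix(rot(x))*R.from_euler('x',np.pi);R0=R.from_euler('xyz',o['tcp_rot'])
print('rot',((R0.inv()*Rt).as_rotvec()/2/np.pi).round(4))
for h in map(float,sys.argv[1:]): 
    p=x[:3]+rot(x)@[-60,0,12+h];print(h,p.round(1),(R0.inv().apply(p-o['tool_pos'])/120).round(3))
E
python3 goal.py 80 60 40
```

```text
7.975 [610.4 116.6 221.6] [3.141 0.    0.016] [ 0.2 -1.2 -2.6] 17.90412604098428
rot [ 0.0004  0.0684 -0.0011]
80.0 [582.1 224.9 152.6] [-0.221 -0.907  0.575]
60.0 [590.4 225.1 134.4] [-0.152 -0.907  0.726]
40.0 [598.8 225.3 116.2] [-0.083 -0.908  0.878]
```

send_rows(offset=[[-0.08,-0.2,0],[-0.15,-0.45,0],[-0.22,-0.7,0],[-0.22,-0.907,0.2],[-0.22,-0.907,0.45],[-0.152,-0.907,0.72],[-0.152,-0.907,0.726],[-0.152,-0.907,0.726]], delta_rot=[[0,0.02,0],[0,0.045,0],[0,0.068,-0.001],[0,0.068,-0.001],[0,0.068,-0.001],[0,0.068,-0.001],[0,0.068,-0.001],[0,0.068,-0.001]])

```text
time: 8.98
tool_pos: [590.7, 226.2, 135.8]
tcp_rot: [3.14, -0.428, 0.022]
contact_force: [0.1, 0.3, -1.1]
grip_width: 17.5
finger_force: 30.0
```

```bash
python3 goal.py 45 30; python3 - <<'E'
from h import *
S=optics.capture('side')[:,:,::-1];T=optics.capture('top')[:,:,::-1]
cv2.imwrite('pics/sideA.png',S);cv2.imwrite('pics/topA.png',T)
out=np.zeros((600,800,3),np.uint8)
out[:575,:380]=cv2.resize(T[160:275,172:248],(380,575),interpolation=cv2.INTER_CUBIC)
out[:425,385:]=cv2.resize(S[135:220,285:368],(415,425),interpolation=cv2.INTER_CUBIC)
cv2.imwrite('pics/c3.png',out)
E
```

```text
8.975 [590.7 226.2 135.8] [ 3.14  -0.428  0.022] [ 0.1  0.3 -1.1] 17.51819408959888
rot [ 0.0003  0.0002 -0.0002]
45.0 [596.7 225.2 120.8] [-0.007  0.009  0.135]
30.0 [602.9 225.4 107.1] [-0.007  0.008  0.26 ]
```

View pics/c3.png

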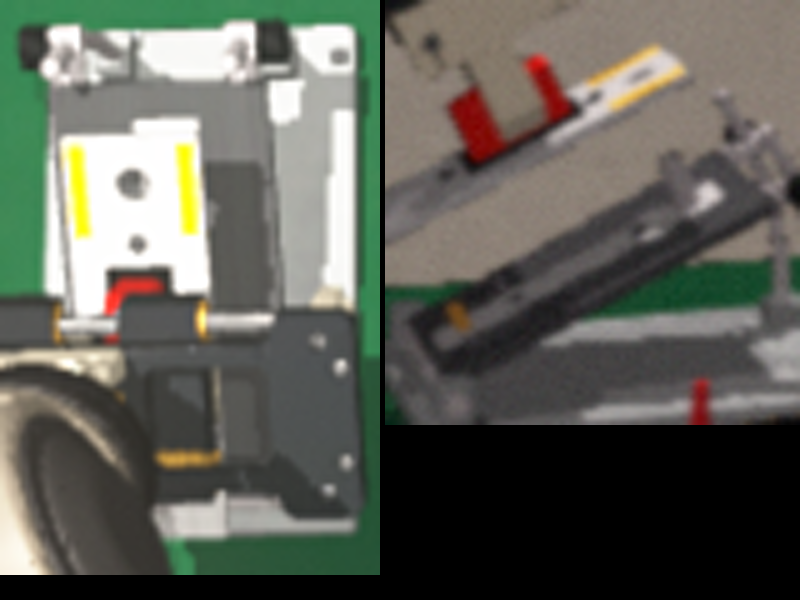

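```bash
cat > chk.py <<'E'
from stand import *
def held(o,m): # plate point from TCP pose, plate frame
    Rp=R.from_euler('xyz',o['tcp_rot'])*R.from_euler('x',-np.pi)
    return o['tool_pos']+Rp.apply(np.array(m,float)-[0,0,12])
E
python3 - <<'E'
from chk import *
o=get_obs()
x=least_squares(f,[671,226,106,0,.48,-25,-95,20,-135]).x
T=lambda u:((u-[172,160]+.5)*5-.5).round(1)
S=lambda u:((u-[285,135]+.5)*5-.5+[385,0]).round(1)
for n,m in dict(eye=(60,0,6),cl=(78,25,6),cr=(78,-25,6)).items():
    p=held(o,m);print(n,T(proj('top',p)),S(proj('side',p)))
for m in ((0,0,26),(0,0,0),(-120,0,13)):
    p=x[:3]+rot(x)@np.array(m,float);print(m,T(proj('top',p)),S(proj('side',p)))
# observed eye triangulated in board frame
u=lambda a,b:(np.array([a,b])+.5)/5-.5
p,e=tri(u(642-385,75)+[285,135],u(132,183)+[172,160]);print('eye obs',p,e,rot(x).T@(p-x[:3]), 'pred',rot(x).T@(held(o,(60,0,6))-x[:3]))
E
```

```text
eye [131.7 185.3] [636.9  76.6]
cl [ 60.4 139. ] [656.   45.4]
cr [195.3 135.8] [687.7  71.1]
(0, 0, 26) [157.3 166.4] [670.7 157.1]
(0, 0, 0) [169.9 153.3] [692.2 204.6]
(-120, 0, 13) [187.  455.3] [454.3 303.3]
eye obs [649.39405504 227.50958217 156.7313134 ] 1.5771082804447263 [ 2.93408819  1.03701178 67.74024278] pred [ 1.31475626  1.40870096 67.81741814]
```

send_rows(offset=[[-0.006,0.0225,0],[-0.008,0.0225,0.1],[-0.008,0.0225,0.2],[-0.008,0.0225,0.262],[-0.008,0.0225,0.262],[-0.008,0.0225,0.262],[-0.008,0.0225,0.262]], delta_rot=[[0,0,0],[0,0,0],[0,0,0],[0,0,0],[0,0,0],[0,0,0],[0,0,0]])

```text
time: 9.95
tool_pos: [602.3, 224.4, 106.2]
tcp_rot: [3.14, -0.428, 0.023]
contact_force: [0.4, -0.3, -2.3]
grip_width: 17.7
finger_force: 30.0
```

```bash
cat > look.py <<'E'
from chk import *
import sys
o=get_obs()
x=least_squares(f,[671,226,106,0,.48,-25,-95,20,-135]).x
B=lambda p:(rot(x).T@(p-x[:3])).round(2)
print(o['time'],o['contact_force'].round(1),o['moment'].round(2),'eye',B(held(o,(60,0,0))),'slot',B(held(o,(-60,0,0))),'rot',o['tcp_rot'].round(3))
n=sys.argv[1] if len(sys.argv)>1 else None
if n:
    S=optics.capture('side')[:,:,::-1];T=optics.capture('top')[:,:,::-1]
    cv2.imwrite(f'pics/side{n}.png',S);cv2.imwrite(f'pics/top{n}.png',T)
    out=np.zeros((600,800,3),np.uint8)
    out[:600,:400]=cv2.resize(T[175:235,180:220],(400,600),interpolation=cv2.INTER_CUBIC)
    out[:400,400:]=cv2.resize(S[145:215,287:357],(400,400),interpolation=cv2.INTER_CUBIC)
    cv2.imwrite(f'pics/c{n}.png',out)
E
python3 look.py 4
```

```text
9.95 [ 0.4 -0.3 -2.3] [ 0.05  0.47 -0.01] eye [-1.05 -1.02 29.31] slot [-121.05   -1.01   29.51] rot [ 3.14  -0.428  0.023]
```

View pics/c4.png

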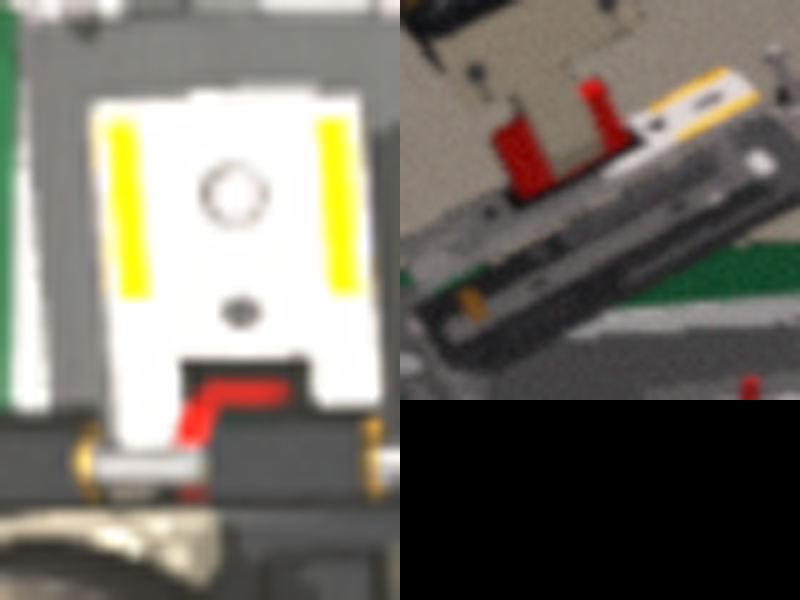

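```bash
python3 - <<'E'
import cv2,numpy as np
np.set_printoptions(linewidth=200)
for n,r,c in (('top0',185,197),('top4',186,196),('side0',161,334)):
    I=cv2.imread(f'pics/{n}.png',0);print(n,'cols',c);
    for i in range(r,r+17): print(i,I[i,c:c+17])
E
```

```text
top0 cols 197
185 [124 180 253 255 255 254 254 254 254 254 254 254 255 255 216 128 120]
186 [124 167 246 254 253 253 253 253 253 253 253 253 254 254 219 128 119]
187 [124 159 240 254 253 253 253 253 253 253 253 253 253 254 236 133 119]
188 [123 159 240 254 253 253 253 245 248 253 254 253 254 254 242 136 118]
189 [124 157 239 255 254 253 242 202 203 218 235 252 254 254 243 137 118]
190 [123 146 230 255 253 243 204 166 155 150 167 235 255 255 253 144 118]
191 [122 140 219 254 245 234 221 182 138 129 134 212 255 255 255 148 118]
192 [123 131 194 250 245 245 247 239 189 119 120 181 249 255 255 149 117]
193 [123 126 166 239 249 249 250 250 228 125 131 188 237 255 255 150 118]
194 [123 125 158 233 249 249 250 249 236 139 166 200 221 247 254 171 121]
195 [124 128 184 250 246 248 248 247 223 158 191 201 207 236 254 183 123]
196 [124 127 187 252 250 238 238 235 188 169 197 202 205 233 254 204 126]
197 [123 126 179 250 254 249 244 246 242 205 199 199 202 219 239 206 129]
198 [124 126 166 243 254 253 252 253 254 246 213 201 212 230 248 212 129]
199 [124 125 160 239 254 253 253 253 253 253 245 2
[... 2016 characters left out ...]
4 101 100  98  81  72  72  65  71]
169 [127 127 127 124 124 105  87  87  97 101 100  96  78  69  67  70  69]
170 [127 131 128 126 119 105  88  85  91  96 101 101  86  74  79  87  83]
171 [129 126 122 114 100  82  77  78  85  96 101 102  95  94 115 138 127]
172 [130 121 102  84  74  71  69  75  83  95  95 103 114 134 167 188 180]
173 [116 107  83  67  70  69  71  71  80  90  95 101 118 149 189 208 203]
174 [ 91  82  71  70  66  70  71  81  87  94  98 101 112 146 186 201 195]
175 [ 74  71  71  72  73  77  96 116 120 114  97  99 119 154 181 185 159]
176 [ 70  70  72  86  97 119 144 155 144 120 105 120 146 167 166 141 105]
177 [ 74  74  93 118 148 170 169 155 130 119 121 141 154 136 116  88  74]
```

```bash
python3 - <<'E'
import stand as s
from stand import *
T=cv2.imread('pics/top0.png').astype(int)
p=T[244:258,202:218];w=np.clip(p[...,2]-p[...,0]-60,0,None);ys,xs=np.mgrid[244:258,202:218]
print('pin top',(w*xs).sum()/w.sum(),(w*ys).sum()/w.sum());print(w)
F=list(s.F);F[0]=((0,0,26),np.array([203.1,193.9]),F[0][2]);s.F[:]=F
r=least_squares(s.f,[671,226,106,0,.48,-25,-95,20,-135],loss='soft_l1',f_scale=.5);print(r.x.round(3));print(s.f(r.x).round(1))
G=T[170:275,190:225].mean(2)
# strip edges at rows: white run in top view
for row in (186,202,215,225,240):
    L=cv2.imread('pics/top0.png',0)[row,190:225].astype(float)
    on=L>190; a=np.argmax(on); b=34-np.argmax(on[::-1])
    sub=lambda i,j:i+(190-L[i])/(L[j]-L[i])*(j-i)
    print(row,190+(sub(a-1,a)+sub(b+1,b))/2)
E
```

```text
pin top 209.12540540540542 250.6454054054054
[[  0   0   0   0   0   0   0   0   0   0   0   0   0   0   0   0]
 [  0   0   0   0   0   0   0   0   0   0   0   0   0   0   0   0]
 [  0   0   0   0   0   0   0   0   0   0   0   0   0   0   0   0]
 [  0   0   0   0   0   0   0   0   0   0   0   0   0   0   0   0]
 [  0   0   0   0   0   0   0   0   0   0   0   0   0   0   0   0]
 [  0   0   0   0   0   0   3  67  50   0   0   0   0   0   0   0]
 [  0   0   0   0   0   0  72 113  99   8   0   0   0   0   0   0]
 [  0   0   0   0   0   0  93 110 106   0   0   0   0   0   0   0]
 [  0   0   0   0   0   0  51  89  64   0   0   0   0   0   0   0]
 [  0   0   0   0   0   0   0   0   0   0   0   0   0   0   0   0]
 [  0   0   0   0   0   0   0   0   0   0   0   0   0   0   0   0]
 [  0   0   0   0   0   0   0   0   0   0   0   0   0   0   0   0]
 [  0   0   0   0   0   0   0   0   0   0   0   0   0   0   0   0]
 [  0   0   0   0   0   0   0   0   0   0   0   0   0   0   0   0]]Traceback (most recent call last):
  File "<stdin>", line 6, in <module>
AttributeError: 'function' object has no attribute 'F'
```

```bash
sed -i 's/t(162,165)/np.array([203.1,193.9])/; s/t(190,453)/np.array([209.1,250.6])/' stand.py; python3 - <<'E'
from stand import *
x=least_squares(f,[671,226,106,0,.48,-25,-95,20,-135],loss='soft_l1',f_scale=.5).x
print(x.round(3));print(f(x).round(1))
for row in (186,202,209,225,232,242):
    L=cv2.imread('pics/top0.png',0)[row,190:225].astype(float)
    on=L>190; a=np.argmax(on); b=34-np.argmax(on[::-1])
    s1=lambda i,j:i+(190-L[i])/(L[j]-L[i])*(j-i)
    u=190+(s1(a-1,a)+s1(b+1,b))/2
    q=least_squares(lambda z:[proj('top',x[:3]+rot(x)@[z[0],0,0])[1]-row],[0]).x[0]
    print(row,round(u,2),'model',proj('top',x[:3]+rot(x)@[q,0,0])[0].round(2))
E
python3 look.py
```

```text
[ 6.74218e+02  2.27446e+02  9.37820e+01  2.20000e-02  4.31000e-01
 -2.77990e+01 -9.22220e+01  1.35890e+01 -1.34487e+02]
[-0.2 -0.6 -0.6 -0.5 -0.3  0.4 -0.5 -0.4  0.3  0.2  0.3 -0.1  0.   0.4
  0.1 -0.1 -0.   0.3 -0.   0.4  0.8 -0.   0.3 -1.  -1.7  0.1]
186 204.8 model 205.03
202 206.01 model 206.27
209 206.66 model 206.82
225 207.86 model 208.06
232 208.34 model 208.6
242 209.22 model 209.38
10.05 [-0.2  0.5 -2.4] [ 0.07  0.38 -0.04] eye [-0.31 -1.47 29.13] slot [-120.31   -1.47   29.78] rot [ 3.14  -0.428  0.023]
```

send_rows(offset=[[-0.016,-0.014,0],[-0.016,-0.014,0.01],[-0.016,-0.014,0.02],[-0.016,-0.014,0.03],[-0.016,-0.014,0.04],[-0.016,-0.014,0.045],[-0.016,-0.014,0.045]], delta_rot=[[0,0,0],[0,0,0],[0,0,0],[0,0,0],[0,0,0],[0,0,0],[0,0,0]])

```text
time: 10.92
tool_pos: [602.7, 225.9, 100.0]
tcp_rot: [3.14, -0.427, 0.023]
contact_force: [0.5, 0.6, -2.1]
grip_width: 17.6
finger_force: 30.0
```

```bash
python3 look.py 5; python3 - <<'E'
import cv2
I=cv2.imread('pics/top5.png',0)
for i in range(187,201): print(i,I[i,196:210])
E
```

```text
10.925 [ 0.5  0.6 -2.1] [0.07 0.37 0.01] eye [-2.41  0.08 23.36] slot [-1.224e+02  9.000e-02  2.407e+01] rot [ 3.14  -0.427  0.023]
187 [255 255 254 254 254 254 254 254 254 254 254 254 254 254]
188 [254 254 254 254 254 254 254 254 254 254 254 254 254 254]
189 [254 254 254 254 254 254 254 254 254 254 254 254 254 254]
190 [254 254 254 254 254 254 254 254 254 254 254 254 254 254]
191 [254 254 254 254 253 250 239 242 249 253 254 254 254 254]
192 [254 254 254 254 245 248 244 246 247 248 253 254 254 254]
193 [254 254 254 247 221 251 252 252 250 242 244 254 254 254]
194 [254 254 254 235 201 252 253 252 251 240 227 254 254 254]
195 [254 254 254 244 202 248 253 253 250 233 227 254 254 254]
196 [254 254 254 251 217 222 236 241 233 209 239 254 254 254]
197 [254 254 254 254 246 215 206 211 217 238 252 254 254 254]
198 [254 254 254 254 254 251 244 245 247 253 254 254 254 254]
199 [254 254 254 254 254 254 254 254 254 254 254 254 254 254]
200 [254 254 254 254 254 254 254 254 254 254 253 253 254 254]
```

send_rows(offset=[[0,0,0.01],[0,0,0.02],[0,0,0.03],[0,0,0.03]], delta_rot=[[0,0,0],[0,0,0],[0,0,0],[0,0,0]])

```text
time: 11.52
tool_pos: [604.3, 226.1, 96.8]
tcp_rot: [3.14, -0.428, 0.023]
contact_force: [1.3, 1.5, -2.5]
grip_width: 17.8
finger_force: 30.0
```

```bash
python3 look.py
```

```text
11.525 [ 1.3  1.5 -2.5] [0.15 0.26 0.08] eye [-2.27  0.16 19.79] slot [-122.27    0.16   20.46] rot [ 3.14  -0.428  0.023]
```

send_rows(offset=[[0.003,-0.003,0],[0.003,-0.003,0.01],[0.003,-0.003,0.02],[0.003,-0.003,0.03],[0.003,-0.003,0.03]], delta_rot=[[0,0,0],[0,0,0],[0,0,0],[0,0,0],[0,0,0]])

```text
time: 12.15
tool_pos: [605.9, 226.3, 93.5]
tcp_rot: [3.14, -0.427, 0.023]
contact_force: [0.6, 0.4, -2.2]
grip_width: 17.6
finger_force: 30.0
```

```bash
python3 look.py
```

```text
12.15 [ 0.6  0.4 -2.2] [0.01 0.34 0.03] eye [-2.28  0.4  16.03] slot [-122.28    0.4    16.78] rot [ 3.14  -0.427  0.023]
```

send_rows(offset=[[0,0,0.008],[0,0,0.016],[0,0,0.024],[0,0,0.03],[0,0,0.03]], delta_rot=[[0,0,0],[0,0,0],[0,0,0],[0,0,0],[0,0,0]])

```text
time: 12.78
tool_pos: [607.4, 226.4, 90.3]
tcp_rot: [3.14, -0.427, 0.023]
contact_force: [0.0, 0.5, -1.8]
grip_width: 17.5
finger_force: 30.0
```

```bash
python3 look.py
```

```text
12.775 [ 0.   0.5 -1.8] [ 0.03  0.41 -0.01] eye [-2.25  0.42 12.49] slot [-122.25    0.42   13.23] rot [ 3.14  -0.427  0.023]
```

send_rows(offset=[[0,0,0.008],[0,0,0.016],[0,0,0.016]], delta_rot=[[0,0,0],[0,0,0],[0,0,0]])

```text
time: 13.15
tool_pos: [608.2, 226.4, 88.5]
tcp_rot: [3.14, -0.427, 0.023]
contact_force: [0.3, -0.9, -3.0]
grip_width: 17.8
finger_force: 30.0
```

```bash
python3 look.py
```

```text
13.15 [ 0.3 -0.9 -3. ] [ 0.01  0.39 -0.05] eye [-2.2   0.46 10.58] slot [-122.2     0.46   11.3 ] rot [ 3.14  -0.427  0.023]
```

send_rows(offset=[[0,0,0.008],[0,0,0.016],[0,0,0.016]], delta_rot=[[0,0,0],[0,0,0],[0,0,0]])

```text
time: 13.52
tool_pos: [609.0, 226.5, 86.8]
tcp_rot: [3.14, -0.427, 0.023]
contact_force: [0.4, -0.4, -2.8]
grip_width: 17.8
finger_force: 30.0
```

```bash
python3 look.py 6
```

```text
13.525 [ 0.4 -0.4 -2.8] [0.04 0.49 0.04] eye [-2.22  0.45  8.66] slot [-122.22    0.45    9.38] rot [ 3.14  -0.427  0.023]
```

View pics/c6.png

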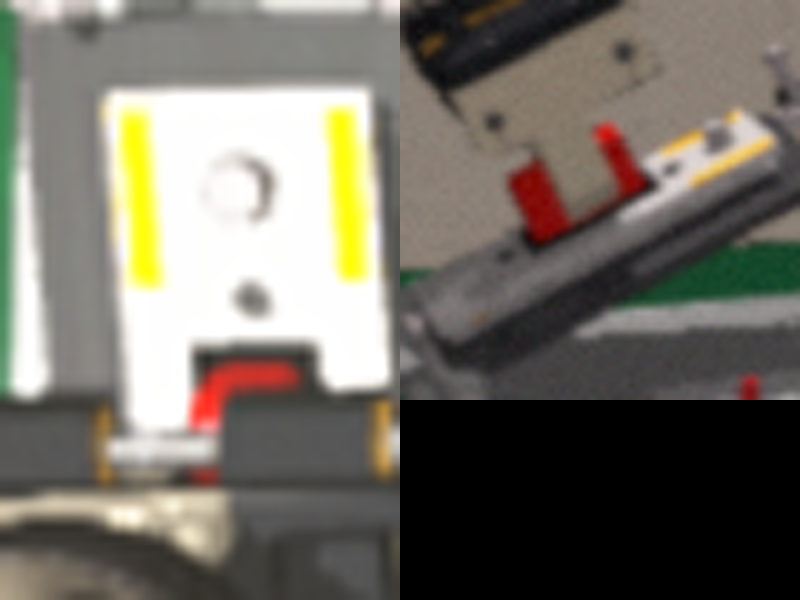

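send_rows(offset=[[0,0,0.008],[0,0,0.016],[0,0,0.016]], delta_rot=[[0,0,0],[0,0,0],[0,0,0]])

```text
time: 14.0
tool_pos: [609.8, 226.5, 85.1]
tcp_rot: [3.14, -0.427, 0.023]
contact_force: [-0.1, 0.6, -2.2]
grip_width: 17.9
finger_force: 30.0
```

```bash
python3 look.py
```

```text
14.0 [-0.1  0.6 -2.2] [0.04 0.39 0.06] eye [-2.21  0.45  6.76] slot [-122.2     0.45    7.48] rot [ 3.14  -0.427  0.023]
```

The peg shows through the eye at crop (237,187), and the brass pin shows in the slot at (480,318). I'll keep lowering until it touches.

send_rows(offset=[[0,0,0.006],[0,0,0.012],[0,0,0.018],[0,0,0.018]], delta_rot=[[0,0,0],[0,0,0],[0,0,0],[0,0,0]])

```text
time: 14.5
tool_pos: [610.7, 226.5, 83.1]
tcp_rot: [3.14, -0.427, 0.023]
contact_force: [0.6, 0.1, -2.2]
grip_width: 17.8
finger_force: 30.0
```

send_rows(offset=[[0,0,0.006],[0,0,0.012],[0,0,0.012]], delta_rot=[[0,0,0],[0,0,0],[0,0,0]])

```text
time: 14.88
tool_pos: [611.3, 226.5, 81.8]
tcp_rot: [3.14, -0.427, 0.023]
contact_force: [0.9, 0.2, -1.3]
grip_width: 17.8
finger_force: 30.0
```

```bash
python3 look.py
```

```text
14.875 [ 0.9  0.2 -1.3] [-0.06  0.36 -0.  ] eye [-2.23  0.43  3.18] slot [-122.22    0.43    3.9 ] rot [ 3.14  -0.427  0.023]
```

send_rows(offset=[[0,0,0.006],[0,0,0.01],[0,0,0.01]], delta_rot=[[0,0,0],[0,0,0],[0,0,0]])

```text
time: 15.25
tool_pos: [611.8, 226.5, 80.7]
tcp_rot: [3.14, -0.427, 0.023]
contact_force: [1.0, 0.3, -1.6]
grip_width: 17.9
finger_force: 30.0
```

send_rows(offset=[[0,0,0.005],[0,0,0.01],[0,0,0.01]], delta_rot=[[0,0,0],[0,0,0],[0,0,0]])

```text
time: 15.62
tool_pos: [612.3, 226.5, 79.6]
tcp_rot: [3.14, -0.427, 0.023]
contact_force: [0.6, -0.3, -2.2]
grip_width: 17.6
finger_force: 30.0
```

```bash
python3 look.py
```

```text
15.625 [ 0.6 -0.3 -2.2] [0.07 0.33 0.05] eye [-2.2  0.4  0.8] slot [-122.2     0.41    1.51] rot [ 3.14  -0.427  0.023]
```

send_rows(offset=[[0,0,0.004],[0,0,0.008],[0,0,0.008]], delta_rot=[[0,0,0],[0,0,0],[0,0,0]])

```text
time: 16.0
tool_pos: [612.7, 226.5, 78.8]
tcp_rot: [3.14, -0.427, 0.023]
contact_force: [-0.0, 0.4, -1.9]
grip_width: 17.4
finger_force: 30.0
```

```bash
python3 look.py
```

```text
16.0 [-0.   0.4 -1.9] [0.06 0.26 0.02] eye [-2.25  0.42 -0.17] slot [-122.25    0.42    0.55] rot [ 3.14  -0.427  0.023]
```

send_rows(offset=[[0,0,0.003],[0,0,0.006],[0,0,0.006]], delta_rot=[[0,0,0],[0,0,0],[0,0,0]])

```text
time: 16.38
tool_pos: [613.0, 226.5, 78.1]
tcp_rot: [3.14, -0.427, 0.023]
contact_force: [1.0, 0.9, -2.2]
grip_width: 17.7
finger_force: 30.0
```

```bash
python3 look.py
```

```text
16.375 [ 1.   0.9 -2.2] [0.09 0.27 0.02] eye [-2.21  0.43 -0.85] slot [-122.21    0.42   -0.14] rot [ 3.14  -0.427  0.023]
```

send_rows(offset=[[0,0,0.003],[0,0,0.006],[0,0,0.006]], delta_rot=[[0,0,0],[0,0,0],[0,0,0]])

```text
time: 16.75
tool_pos: [613.1, 226.5, 77.7]
tcp_rot: [3.14, -0.427, 0.023]
contact_force: [-1.8, 0.1, 1.3]
grip_width: 17.8
finger_force: 30.0
```

```bash
python3 look.py
```

```text
16.75 [-1.8  0.1  1.3] [-0.01  0.33 -0.04] eye [-2.32  0.44 -1.35] slot [-122.32    0.43   -0.63] rot [ 3.14  -0.427  0.023]
```

send_rows(offset=[[0,0,0.003],[0,0,0.006],[0,0,0.006]], delta_rot=[[0,0,0],[0,0,0],[0,0,0]])

```text
time: 17.12
tool_pos: [613.2, 226.5, 77.1]
tcp_rot: [3.14, -0.427, 0.023]
contact_force: [-6.7, -0.3, 5.0]
grip_width: 17.7
finger_force: 30.0
```

```bash
python3 look.py
```

```text
17.125 [-6.7 -0.3  5. ] [ 0.01  0.5  -0.03] eye [-2.5   0.43 -1.93] slot [-122.5     0.42   -1.17] rot [ 3.14  -0.427  0.023]
```

send_rows(offset=[[-0.004,0,0],[-0.004,0,0],[-0.004,0,0]], delta_rot=[[0,0,0],[0,0,0],[0,0,0]])

```text
time: 17.5
tool_pos: [613.2, 226.5, 77.1]
tcp_rot: [3.14, -0.428, 0.023]
contact_force: [-5.4, -1.3, 6.0]
grip_width: 17.7
finger_force: 30.0
```

```bash
python3 look.py 7; python3 - <<'E'
import cv2,numpy as np
S=cv2.imread('pics/side7.png');cv2.imwrite('pics/c8.png',cv2.resize(S[145:225,280:380],(800,600),interpolation=cv2.INTER_CUBIC))
E
```

```text
17.5 [-5.4 -1.3  6. ] [-0.06  0.35 -0.  ] eye [-2.49  0.41 -1.9 ] slot [-122.49    0.41   -1.24] rot [ 3.14  -0.428  0.023]
```

View pics/c8.png

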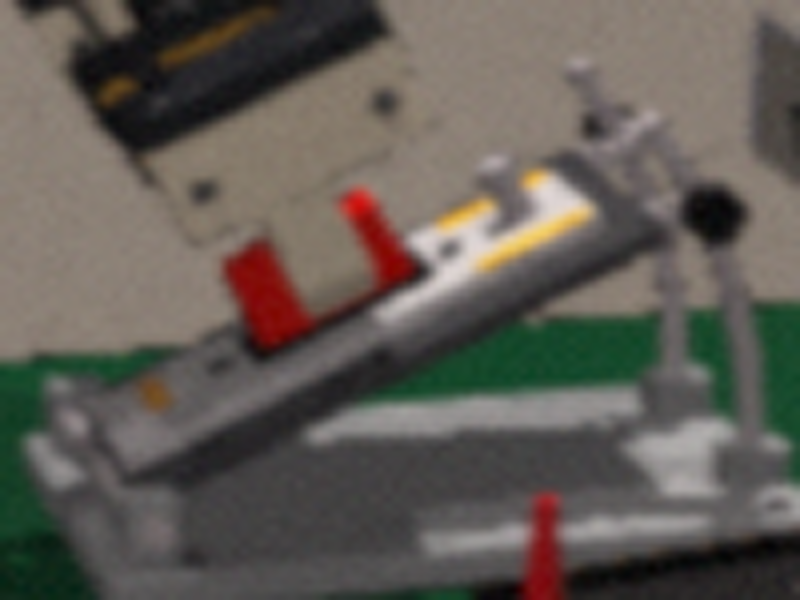

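The plate lies parallel on the board, with the peg through the eye at crop (500,190) and the pin in the slot at (155,392). The contact moment is even, so I'm letting go.

send_rows(offset=[[0,0,0],[0,0,0],[0,0,0],[0,0,0],[0,0,0],[0,0,0]], delta_rot=[[0,0,0],[0,0,0],[0,0,0],[0,0,0],[0,0,0],[0,0,0]], grip=0.5)

```text
time: 18.35
tool_pos: [613.1, 226.5, 76.6]
tcp_rot: [3.14, -0.427, 0.023]
contact_force: [0.6, 0.5, 0.2]
grip_width: 45.6
finger_force: 0.0
```

send_rows(offset=[[0,0,-0.04],[0,0,-0.15],[0,0,-0.4],[0,0,-0.7],[0,0,-1],[0,0,-1]], delta_rot=[[0,0,0],[0,0,0],[0,0,0],[0,0,0],[0,0,0],[0,0,0]])

```text
time: 19.1
tool_pos: [563.9, 226.3, 189.9]
tcp_rot: [-3.141, -0.434, 0.023]
contact_force: [0.0, 0.1, 0.2]
grip_width: 45.8
finger_force: 0.0
```

```bash
python3 look.py 9; python3 - <<'E'
import cv2,numpy as np
S=cv2.imread('pics/side9.png');T=cv2.imread('pics/top9.png')
o=np.zeros((600,800,3),np.uint8);o[:360,:450]=cv2.resize(S[145:225,280:380],(450,360),interpolation=cv2.INTER_CUBIC);o[:575,455:800]=cv2.resize(T[160:275,175:244],(345,575),interpolation=cv2.INTER_CUBIC);o[365:600,:450]=cv2.resize(S[190:290,210:400],(450,235))
cv2.imwrite('pics/c10.png',o)
E
```

```text
19.1 [0.  0.1 0.2] [-0.04  0.26  0.04] eye [  0.22   1.32 121.58] slot [-119.78    1.34  121.55] rot [-3.141 -0.434  0.023]
```

View pics/c10.png

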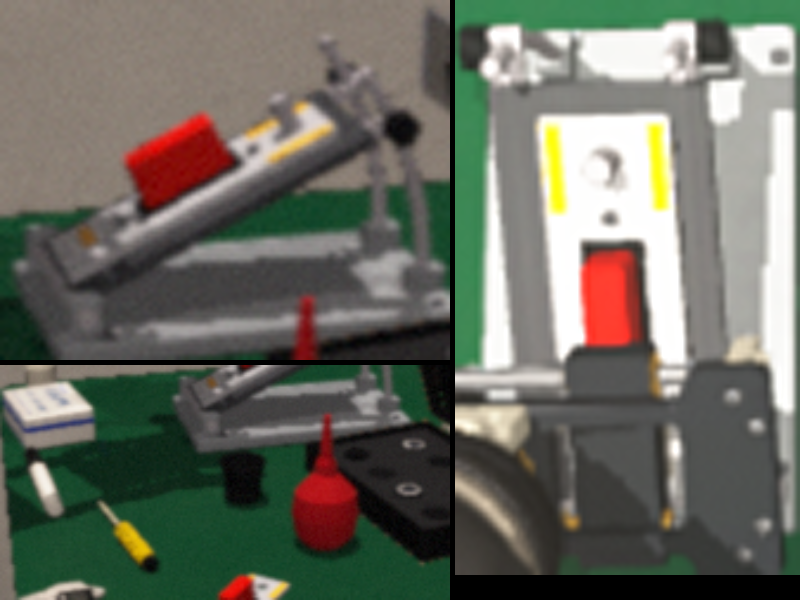

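The plate is hanging flush on the board, with the peg at top (602,168) and the pin at (88,237) in the crop. The loupe and screwdriver are where they were, and the arm is clear, so I'm handing in the job.

```bash
python3 -c "
from plant import ticket
print(ticket.close_job())"
```

```text
the job is handed in; nothing more can be done
None
```

The setting plate hangs flush on the sloping board, eye over the steel peg and slot over the brass pin; the gripper let go and backed clear, the loupe and screwdriver were not disturbed, and the job was handed in at about 19 s (no verdict returned).

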